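# Unhook the block scraper and clear the stone chips off the prep board

### The job

Take the block scraper off its display peg, lifting its handle over the peg's upturned tip as you draw it off so that it neither snags nor strains the rack. Sweep all four stone chips with it (do not touch them with the gripper) along the prep board and off the end into the catch tray. Then stand the scraper upright on its foot in the shallow tool tray, beside the brush, and let go of it; leave the other things on the bench and the rack where they are.

Things in the scene. Friction and masses are not known exactly. Their poses are not given: they have to be found in the camera images.
- rack: Fixed peg rack. Dark steel base plate 150 x 330 x 8 mm (120 mm of it in front), posts 201 mm high at y = -152 and 152 mm, upper crossbar top at z = 187 mm. Two level steel pegs, 7 mm diameter, point to the rack's -x from the crossbar at y = -75 and 75 mm, axis 175 mm above the bench. Origin: on the bench below the crossbars' front face, midway between the pegs; z up.
- peg_left (a point): End of the upturned tip of the peg at the rack's y = 75 mm. The peg is straight from x = 0 to -80 mm, then bends up to this point (x = -91, z = 187 mm). With its round end it reaches x = -95 mm and z = 191 mm: 12 mm above the top of the straight part.
- peg_right (a point): The same for the other peg, at the rack's y = -75 mm.
- scraper: Block scraper, 220 to 370 g, hanging on either peg, 40 to 55 mm before the crossbar, axes parallel to the rack's. Black foot 36 (x) x 110 (y) x 24 mm with steel edges, two 12 mm uprights at y = -47 and 47 mm, wooden handle bar on top 18 (x) x 110 (y) x 30 mm. Opening for the peg: z = 24 to 58 mm, 82 mm wide. Bar top z = 88 mm. Same front and back. Origin: centre of the foot's underside.
- scraper_handle (a point): Middle of the scraper's handle bar, 73 mm above the underside of its foot, 15 mm below the bar's top. Hung, the bar's flat underside rests on the straight peg, its middle over the peg: it must rise more than 12 mm for the bar to clear the tip, and above 27 mm the foot meets the peg.
- board: Fixed sample prep board. Plywood bed x = -115 to 115 mm, top at z = 45 mm, between two wooden rails along x (126 mm clear between them, tops at z = 59 mm); both ends open. At the +x end, away from the robot, an aluminium catch tray: x = 115 to 225 mm, 152 mm wide inside, floor z = 5, rims z = 40, far rim 47 mm, its near side closed by the bed. Origin: on the bench below the bed's centre; z up.
- chip1: Loose angular chip of grey stone, 20 to 25 mm across, 11 to 14 mm thick, about 13 g, lying on the bed. Origin: centre of its underside.
- chip2: Loose angular chip of grey stone, 20 to 25 mm across, 11 to 14 mm thick, about 13 g, lying on the bed. Origin: centre of its underside.
- chip3: Loose angular chip of grey stone, 20 to 25 mm across, 11 to 14 mm thick, about 13 g, lying on the bed. Origin: centre of its underside.
- chip4: Loose angular chip of grey stone, 20 to 25 mm across, 11 to 14 mm thick, about 13 g, lying on the bed. Origin: centre of its underside.
- board_edge (a point): The middle of the bed's top edge over the catch tray (x = 115, y = 0, z = 45 mm of the board).
- catch_tray (a point): The centre of the catch tray's floor.
- tool_tray: Fixed shallow square steel tool tray, 170 x 170 mm outside, 16 mm high, walls and floor 4 mm thick. Origin: centre of its underside, axes along its sides, z up. The brush lies within x = 24 to 78 mm; the rest is free for the scraper, with its width along the tray's y.
- brush: Small brush, 145 mm long, up to 42 mm wide, 20 mm high, lying in the tool tray along the tray's y, near its far (+x) wall. Origin: middle of its underside. May be nudged a little.
- blister: Bystander: carded blister pack, card 90 x 125 x 5 mm, hanging on the other peg.
- bottle: Bystander: white plastic bottle, 68 mm diameter, 170 mm high, beyond the tool tray. Origin: centre of its underside.
- jar: Bystander: glass jar, 72 mm diameter, 85 mm high, beyond the board and the rack. Origin: centre of its underside.
- tape: Bystander: roll of paper tape lying flat, 96 mm diameter, 25 mm high, on the near side between board and rack. Origin: centre of its underside.
- marker: Bystander: marker pen, 129 mm long, 18 mm thick, lying between the board and the tool tray. Origin: middle of its underside.

How it is judged:
By the outcome, as a careful person would: the job done as asked, in the order asked, and still so for the second after the job is handed in, with the robot touching nothing.
It also fails if it takes over 59 s, if anything falls off the work surface, if the arm or the gripper's body presses on something with over 40 N, if the wrist force passes 120 N, or if a joint passes its speed limit or range.

### The arm

A 6-joint arm with a two-finger parallel gripper is mounted at the origin on the work surface. World frame = base frame: x ahead of the robot, y to its left, z up, the work surface at z = 0. Lengths are in mm, angles in rad, forces in N, time in s.
With the tool pointing down it reaches from about 275 to 750 mm from the base axis. Payload 10.2 kg.
Tool frame: the origin (TCP) lies at the centre of the arm's flange, where the gripper is bolted on; the fingertips stand 166 mm ahead of it and the grasp point (between the pads) lies env.grasp_offset ahead of it (env.grasp_offset is the distance from the TCP to the grasp point, in mm); z points along the fingers, y is the line along which they close (so a half turn about z gives the same grasp; the last joint's range is limited). The gripper opens to 88 mm and grips with 3 to 60 N. Pads are 18 mm wide; open, the fingers measure 123 mm over their backs; the gripper's body (75 mm by 187 mm) begins 45 mm behind the grasp point.
Start: joints at [-0.223, 0.313, 1.498, -0, 1.331, -0.223], TCP at [525.007, -0.014, 404.72] pointing down, gripper open.
Joint ranges: [-2.94, 2.94], [-0.97, 2.17], [0.19, 2.56], [-1.23, 4.37], [0.02, 3.11], [-2.88, 2.88]. Speed limits (rad/s): [2.39, 2.39, 3.01, 3.14, 3.14, 3.14].

### API

Orientations are given as a rotation vector (axis times angle).
In Python, from cell import observe, cams, env gives the robot as it stands.
- The arm moves only by the shell command python3 -m pendant 'ROWS' [FORCE]. ROWS is JSON, one flat list of numbers, 7 for each row, row after row: the finger opening in mm, from 0 to 88.1, then the shift along the tool's x, y, z each as a share of 0.6 m, from -1 to 1, then the turn, a rotation vector about the tool's x, y, z each as a share of 30 degrees, from -1 to 1. A call has 1 to 10 rows; each row shifts and turns the commanded pose from where the row before left it, along the tool's axes as they then stand; what a row does not reach is not made up. A row lasts 1/12 s, in which the tool goes at most 41.7 mm and 7.16 degrees, less where a joint would pass 70% of its speed; a pose out of reach is approached as far as the arm can. A call with a number of a shift or a turn outside -1 to 1 is refused whole. A call with a gripper value outside its range is refused whole. The fingers move at their own pace and stop on an object; FORCE is the grip in N (left out, the last holds). Time passes only in rows, so rows that do not move let the fingers close. It gives the time, the measured TCP pose, the force, the opening and the grip force at its end, in the units of the state.
- observe(): the state, without advancing time (a new reading comes with each control period).
- cams.capture(name): name is "scene" or "side" or "wrist"; returns the picture (420x560x3 uint8, red, green, blue); there is no depth.
- cams.camera_model(name): a dict with "fx", "fy", "cx", "cy" (pixels), "dist_coeffs" ([k1, k2, p1, p2, k3] as OpenCV has them; the pictures are not rectified), "eye" and "attitude" of the camera in the world; the wrist camera has in their place "hand_eye" (4x4, takes a point from camera to tool coordinates, whose origin is the TCP and whose axes are the flange's). Camera axes: x right, y down, z forward; pixel columns grow to the right and rows downward; lengths in mm; the calibration is good to about 2 mm. A picture is of the moment at which its call begins: read the wrist's pose just before it. camera_model takes no time and is no camera call.
- env.sign_off(): hands the job in; it is judged then, once.
Trained networks look in the newest picture that a camera, given by its name, has taken for a name from the list of things; names that differ only in an ending like _2 or _b are one class to them, and where a whole thing is asked for, a point or a joint stands for the part that bears it (a point fixed in the world has none). Each returns a list of dicts, best first, with "conf" (0 to 1); they miss things now and then, are a little off and sometimes report something else, mostly with a low value. They report only what shows in the picture. A call takes as long as a camera call.
- cams.find_in(camera, label): "box" ([left, top, right, bottom] as shares, 0 to 1, of the picture: columns of its width, rows of its height, round what is visible of it).
- cams.landmark_of(camera, label): "position" ([row, column] as shares, 0 to 1, of the picture: columns of its width, rows of its height: a listed point, or the origin of a listed thing).
The state is a dict: "time": time; "joint_positions": joint angles; "joint_vel": joint speeds; "tau": joint torques, N m; "ee_pos": TCP position; "eef_rot": TCP orientation; "force": force on the tool from outside, world axes, zero at the start; "wrist_torque": the same for the moment, N m; "gripper_width": finger opening in mm; "grasp_force": force on a finger pad.
Only numpy, scipy, OpenCV 4.12 (cv2) and the standard library are available. Lean on these libraries where they do the work, as an engineer would, in place of code of your own. Each camera call takes 0.05 s, during which the arm holds its last target. There are 200 camera calls.

## Working session

There is one attempt and no reset: what is moved stays moved. The work goes in short steps, Python scripts to look and compute and a shell command to move; the robot and the scene stay as the last step left them, time stands still between calls to the robot, and variables do not carry over. Pictures are saved under pics/ and viewed, at most 13 in all, crops included, and the job is handed in when it is done.

```bash
ls; mkdir -p pics; cat > h.py <<'E'
import numpy as np, cv2
from cell import observe, cams, env
from scipy.spatial.transform import Rotation as R
def model(n):
    m=cams.camera_model(n); K=np.array([[m['fx'],0,m['cx']],[0,m['fy'],m['cy']],[0,0,1.]]); return m,K,np.array(m['dist_coeffs'],float)
E
python3 - <<'E'
from h import *
for n in ['scene','side']:
    im=cams.capture(n); cv2.imwrite(f'pics/{n}0.png',im[:,:,::-1])
    for l in ['rack','peg_left','peg_right','scraper','scraper_handle','board','board_edge','catch_tray','chip1','tool_tray','brush','blister','tape','marker','jar','bottle']:
        r=cams.landmark_of(n,l)
        print(n,l,[(round(d['conf'],2),[round(d['position'][1]*560),round(d['position'][0]*420)]) for d in r[:5 if 'chip' in l else 2]])
for n in ['scene','side','wrist']: print(cams.camera_model(n))
print(observe(),env.grasp_offset)
E
```

```text
pics
scene rack [(0.56, [255, 194])]
scene peg_left [(0.67, [413, 239])]
scene peg_right [(0.77, [346, 214])]
scene scraper [(0.56, [333, 250]), (0.55, [346, 307])]
scene scraper_handle [(0.81, [334, 225]), (0.74, [263, 171])]
scene board [(0.55, [260, 221]), (0.42, [218, 259])]
scene board_edge [(0.85, [229, 235]), (0.5, [335, 248])]
scene catch_tray [(0.82, [216, 257])]
scene chip1 [(0.6, [234, 210]), (0.59, [259, 226]), (0.45, [258, 196]), (0.37, [279, 208])]
scene tool_tray [(0.98, [197, 170])]
scene brush [(0.72, [189, 181]), (0.69, [160, 214])]
scene blister [(0.86, [392, 289])]
scene tape [(0.86, [358, 231])]
scene marker [(0.77, [262, 171])]
scene jar []
scene bottle [(0.64, [159, 212]), (0.24, [280, 208])]
side rack [(0.63, [287, 176]), (0.53, [196, 334])]
side peg_left []
side peg_right [(0.93, [259, 151]), (0.23, [281, 144])]
side scraper [(0.77, [278, 161])]
side scraper_handle [(0.69, [268, 276]), (0.67, [279, 144])]
side board [(0.8, [270, 276])]
side board_edge [(0.94, [315, 258])]
side catch_tray [(0.74, [335, 261])]
side chip1 [(0.54, [292, 253]), (0.47, [253, 254]),
[... 1511 characters left out ...]
y([-2.23372834e-01,  3.12872236e-01,  1.49770234e+00, -1.12981005e-05,
        1.33100031e+00, -2.23398353e-01]), 'joint_vel': array([-1.16037285e-03,  5.60278738e-04, -1.76878597e-04, -1.09211155e-03,
        7.56864415e-05,  4.81820509e-04]), 'tau': array([-3.04560817e-04, -4.02103007e+01, -2.52418166e+01,  6.94331364e-02,
        3.19513085e-02, -2.04212029e-05]), 'ee_pos': array([5.25000875e+02, 9.76376256e-04, 4.04733507e+02]), 'eef_rot': array([2.22139538e+00, 2.22145803e+00, 2.80497631e-07]), 'force': array([-0.04925057,  0.4717395 ,  0.69922599]), 'wrist_torque': array([ 0.01147936, -0.00920791,  0.04228098]), 'grasp_force': 0.0, 'gripper_width': 88.31352478758872} 147.29999999999998
```

View pics/scene0.png

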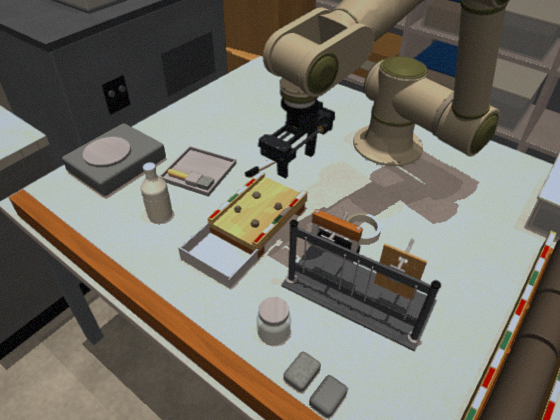

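View pics/side0.png

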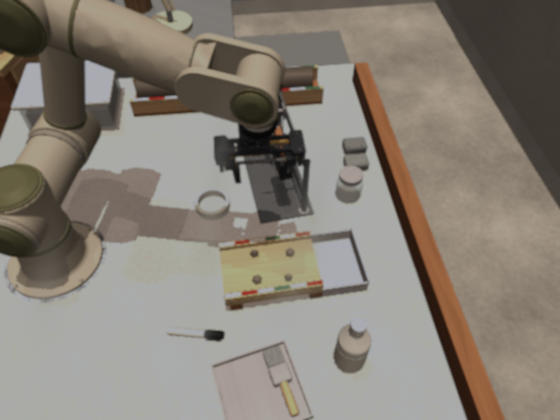

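```bash
cat >> h.py <<'E'
def ray(n,uv,st=None):
    m,K,D=model(n)
    p=cv2.undistortPoints(np.array([[uv]],float),K,D)[0,0]; d=np.array([p[0],p[1],1.])
    if n=='wrist':
        st=st or observe(); H=np.array(m['hand_eye']); A=R.from_rotvec(st['eef_rot']).as_matrix()
        return A@H[:3,3]+st['ee_pos'], A@H[:3,:3]@d
    return np.array(m['eye']), R.from_rotvec(m['attitude']).as_matrix()@d
def onz(n,uv,z,st=None):
    o,d=ray(n,uv,st); return (o+d*(z-o[2])/d[2])[:2].round(1)
def proj(n,P,st=None):
    m,K,D=model(n); P=np.atleast_2d(np.array(P,float))
    if n=='wrist':
        st=st or observe(); H=np.array(m['hand_eye']); A=R.from_rotvec(st['eef_rot']).as_matrix()
        Q=(P-st['ee_pos'])@A; Q=(Q-H[:3,3])@H[:3,:3]
    else: Q=(P-m['eye'])@R.from_rotvec(m['attitude']).as_matrix()
    return cv2.projectPoints(Q,np.zeros(3),np.zeros(3),K,D)[0][:,0].round(1)
E
python3 - <<'E'
from h import *
for n,l,uv,z in [('scene','postR top',[293,224],201),('scene','postL top',[436,287],201),('side','postR top',[304,165],201),
 ('scene','rack plate',[283,286],0),('scene','rack plateL',[419,345],0),
 ('scene','pegR',[346,214],187),('side','pegR',[259,151],187),('scene','pegL',[413,239],187),
 ('scene','handle',[334,225],193.5),('side','handle',[279,144],193.5),('side','scr',[278,161],120.5),('scene','scr',[333,250],120.5),
 ('scene','board',[260,221],0),('side','board',[270,276],0),('scene','edge',[229,235],45),('side','edge',[315,258],45),('side','catch',[335,261],5),('scene','catch',[216,257],5),
 ('scene','c',[234,210],50),('scene','c',[259,226],50),('scene','c',[258,196],50),('scene','c',[279,208],50),
 ('side','c',[292,253],50),('side','c',[253,254],50),('side','c',[260,281],50),('side','c',[289,281],50),
 ('side','tray corner',[287,345],16),('side','tray corner2',[214,376],16),('side','tray corner3',[312,412],16),('scene','tray',[197,170],0),
 ('scene','tape',[358,231],0),('side','tape',[210,204],0),('side','brush',[280,378],0),('scene','brush',[189,181],0),('side','bottle',[348,361],0)]:
  print(n,l,onz(n,uv,z))
E
```

```text
scene postR top [650.3  84.5]
scene postL top [617.5 386.4]
side postR top [634.9  68. ]
scene rack plate [667.6  76.1]
scene rack plateL [612.  400.2]
scene pegR [543.6 148.6]
side pegR [532.5 141.9]
scene pegL [520.5 296.2]
scene handle [593.5 149.2]
side handle [584.2 154.7]
side scr [583.  167.5]
scene scr [595.  155.9]
scene board [ 534.4 -103.8]
side board [ 533.  -108.3]
scene edge [ 654.  -104.1]
side edge [644.8 -96.7]
side catch [699.9 -85.3]
scene catch [ 703.5 -106.2]
scene c [ 583.1 -150.4]
scene c [587.4 -62.3]
scene c [ 502.3 -136.1]
scene c [504.2 -63.1]
side c [590.5 -79.6]
side c [495.6 -72.3]
side c [ 506.2 -149.4]
side c [ 573.6 -156.6]
side tray corner [ 552.4 -296.6]
side tray corner2 [ 391.1 -347.5]
side tray corner3 [ 585.6 -440.9]
scene tray [ 484.9 -393.6]
scene tape [402.1 123.3]
side tape [389.8 140.3]
side brush [ 529.8 -361. ]
scene brush [ 536.5 -375.2]
side bottle [ 681.6 -339.7]
```

```bash
python3 -m pendant '[40,0.05,0.02,0,0,0,0, 40,0.05,0.02,0,0,0,0, 40,0.05,0.02,0,0,0,0, 40,0.05,0.02,0,0,0,0, 40,0.05,0.02,0,0,0,-0.142, 40,0,0,0,0,0,-0.142, 40,0,0,0,0,0,0]' 40; python3 - <<'E'
from h import *
st=observe(); print(st['ee_pos'],R.from_rotvec(st['eef_rot']).as_matrix().round(3))
im=cams.capture('wrist'); cv2.imwrite('pics/w1.png',im[:,:,::-1])
for l in ['scraper_handle','peg_right','scraper','rack']:
    print(l,[(round(d['conf'],2),[round(d['position'][1]*560,1),round(d['position'][0]*420,1)]) for d in cams.landmark_of('wrist',l)[:2]])
E
```

```text
time: 2.28
ee_pos: [585.2, 151.4, 404.2]
eef_rot: [-2.044, -2.385, 0.001]
force: [0.2, -0.8, -0.6]
gripper_width: 43.2
grasp_force: 0.0
[585.15615877 151.36466594 404.18218961] [[-0.153  0.988 -0.001]
 [ 0.988  0.153 -0.   ]
 [-0.    -0.001 -1.   ]]
scraper_handle [(0.76, [289.7, 232.9])]
peg_right [(0.97, [216.3, 227.3])]
scraper [(0.87, [287.9, 198.9])]
rack [(0.58, [321.4, 110.4])]
```

View pics/w1.png

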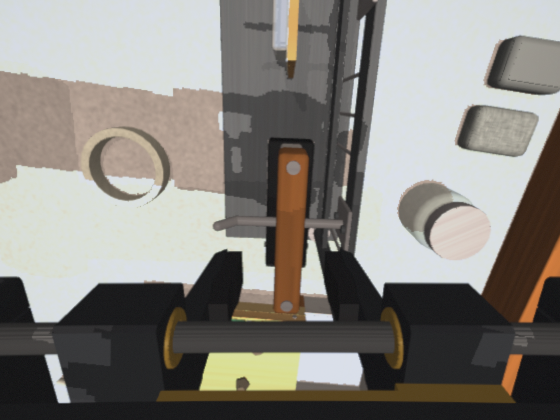

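```bash
python3 - <<'E'
from h import *
st=observe()
for l,uv,z in [('b1',(293,168),208.5),('b2',(287,307),208.5),('end1 L',(280,150),208.5),('end1 R',(306,150),208.5),('end2L',(275,312),208.5),('end2R',(300,312),208.5),('handle',(289.7,232.9),193.5),('tip',(216.3,227.3),187),('bar top',(382,0),187),('b3',(345,215),187),('pegroot',(343,223),178)]:
  w=onz('wrist',uv,z,st); d=np.r_[w-st['ee_pos'][:2],0]; print(l,w,(R.from_rotvec(st['eef_rot']).as_matrix().T@d).round(1))
print(observe()['gripper_width'])
E
```

```text
b1 [584.7 195.2] [45.6  6.5 -0. ]
b2 [595.5 100.1] [-50.1   3.3   0. ]
end1 L [575.8 204.4] [56. -1. -0.]
end1 R [590.5 206.5] [55.9 13.9 -0. ]
end2L [588.   94.9] [-54.1  -4.9   0. ]
end2R [604.9  97.4] [-54.1  12.2   0. ]
handle [590.3 148. ] [-1.9  5.1  0. ]
tip [539.7 142. ] [ -0.5 -45.8  -0. ]
bar top [620.  290.5] [134.7  55.3  -0. ]
b3 [626.4 163.9] [ 8.5 43.2  0. ]
pegroot [628.7 154.7] [-0.9 44.1  0. ]
40.13713849492737
```

```bash
python3 -m pendant '[32,-0.033,0.007,0,0,0,0.067, 32,0,0,0,0,0,0, 32,0,0,0.03,0,0,0, 32,0,0,0.03,0,0,0, 32,0,0,0.028,0,0,0, 32,0,0,0,0,0,0]' 40; python3 - <<'E'
from h import *
st=observe(); print(st['ee_pos'],st['force'],st['gripper_width'])
im=cams.capture('wrist'); cv2.imwrite('pics/w2.png',im[:,:,::-1])
E
```

```text
time: 3.03
ee_pos: [591.5, 130.8, 348.9]
eef_rot: [-2.09, -2.34, 0.006]
force: [-0.1, -0.4, 0.5]
gripper_width: 31.9
grasp_force: 0.0
[591.5308401  130.77513105 348.8539279 ] [-0.067006   -0.43874486  0.45406607] 31.932896914447976
```

View pics/w2.png

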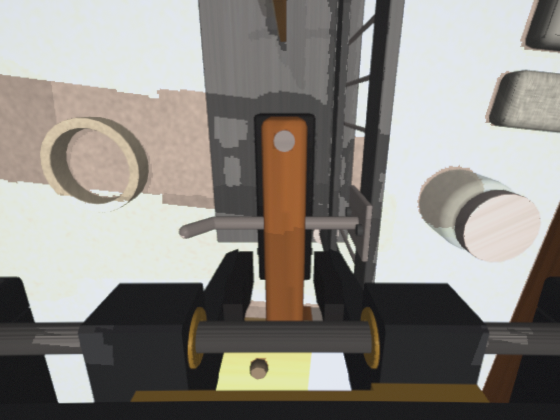

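The bar (x≈285, top end at row 120) is now vertical in the image, between the fingers at 240 and 330. The peg crosses at row 222, clear of the fingers. I'll close the gripper.

```bash
python3 -m pendant '[10,0,0,0,0,0,0, 10,0,0,0,0,0,0, 10,0,0,0,0,0,0, 10,0,0,0,0,0,0,10,0,0,0,0,0,0]' 45
```

```text
time: 3.5
ee_pos: [592.2, 131.0, 353.2]
eef_rot: [2.091, 2.343, 0.002]
force: [-0.7, -0.5, 6.4]
gripper_width: 17.9
grasp_force: 44.8
```

```bash
python3 -m pendant '[10,0,0,0,0,0,0]'; python3 -m pendant '[10,0,0,-0.016,0,0,0, 10,0,0,-0.016,0,0,0, 10,0,0,0,0,0,0, 10,0,0,0,0,0,0]'; python3 - <<'E'
from h import *
st=observe(); print(st['ee_pos'],st['force'],st['wrist_torque'])
im=cams.capture('scene'); cv2.imwrite('pics/s3.png',cv2.resize(im[150:310,250:470,::-1],None,fx=3,fy=3))
E
```

```text
time: 3.58
ee_pos: [592.2, 131.0, 353.2]
eef_rot: [2.091, 2.343, 0.002]
force: [-1.0, -1.4, 6.2]
gripper_width: 17.7
grasp_force: 44.8
time: 3.92
ee_pos: [592.1, 131.1, 371.7]
eef_rot: [2.091, 2.344, 0.001]
force: [-0.0, 0.3, -1.4]
gripper_width: 17.8
grasp_force: 44.8
[592.09506847 131.07175698 371.70604704] [-0.03972331  0.30281706 -1.38365056] [-0.0633185   0.03367067  0.03775774]
```

View pics/s3.png

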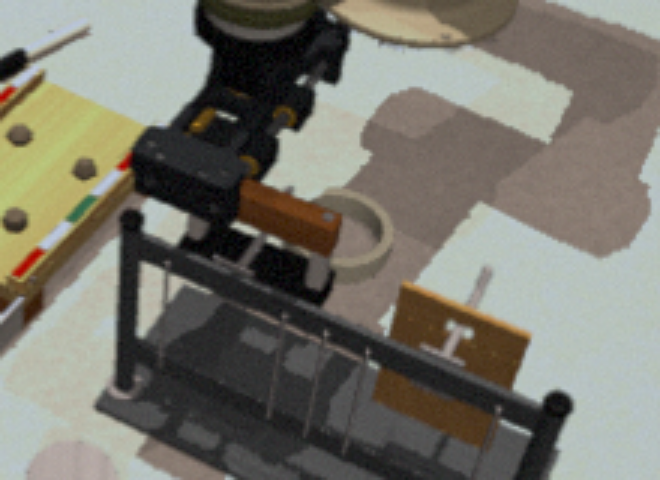

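Scraper is lifted about 18.5 mm, level, with the peg (at about 255,250 in the crop) between the bar and the foot. Now I'll draw it off along -x of the rack.

```bash
python3 -m pendant '[10,0,-0.015,0,0,0,0, 10,0,-0.03,0,0,0,0, 10,0,-0.04,0,0,0,0, 10,0,-0.04,0,0,0,0, 10,0,-0.04,0,0,0,0, 10,0,0,0,0,0,0,10,0,0,0,0,0,0]'; python3 - <<'E'
from h import *
st=observe(); print(st['force'],st['wrist_torque'])
for n in ['scene','side']:
    im=cams.capture(n); cv2.imwrite(f'pics/{n}4.png',im[:,:,::-1])
    for l in ['board','board_edge','catch_tray','chip1','tool_tray','brush','scraper_handle','scraper']:
        r=cams.landmark_of(n,l)
        z={'board_edge':45,'catch_tray':5,'chip1':50,'scraper_handle':212,'scraper':139}.get(l,0)
        print(n,l,[(round(d['conf'],2),p:=[round(d['position'][1]*560),round(d['position'][0]*420)],onz(n,p,z)) for d in r[:5 if 'chip' in l else 1]])
E
```

```text
time: 4.55
ee_pos: [493.2, 119.8, 371.2]
eef_rot: [2.092, 2.344, 0.0]
force: [0.9, -0.2, -1.5]
gripper_width: 18.0
grasp_force: 44.8
[ 0.93849003 -0.15923885 -1.52564311] [-0.09547738 -0.04819912 -0.04173939]
scene board [(0.63, [261, 222], array([535.7, -99.3]))]
scene board_edge [(0.9, [231, 232], array([ 643.3, -107.1]))]
scene catch_tray [(0.94, [218, 256], array([ 698. , -104.6]))]
scene chip1 [(0.58, [238, 210], array([ 576.6, -142.3])), (0.49, [191, 178], array([ 561.4, -332.6])), (0.48, [281, 207], array([497.9, -61.3])), (0.4, [257, 226], array([590.5, -66.3]))]
scene tool_tray [(0.95, [198, 170], array([ 483. , -391.2]))]
scene brush [(0.58, [190, 178], array([ 524.9, -382.9]))]
scene scraper_handle [(0.65, [354, 193], array([500., 139.]))]
scene scraper [(0.66, [353, 214], array([488.1, 139.7]))]
side board [(0.77, [270, 278], array([ 532.5, -114. ]))]
side board_edge [(0.96, [316, 258], array([647.2, -97. ]))]
side catch_tray [(0.89, [336, 263], array([701.3, -91.4]))]
side chip1 [(0.57, [252, 256], array([492.7, -77.8])), (0.54, [290, 256], array([584.6, -87.7])), (0.44, [260, 280], array([ 506.4, -146.7])), (0.43, [290, 279], array([ 576.6, -151.6]))]
side tool_tray [(0.59, [263, 390], array([ 491.4, -382.1]))]
side brush [(0.69, [243, 144], array([496.2, 371.2]))]
side scraper_handle [(0.67, [242, 148], array([490.7, 131. ]))]
side scraper [(0.79, [243, 164], array([490.1, 148.3]))]
```

View pics/scene4.png

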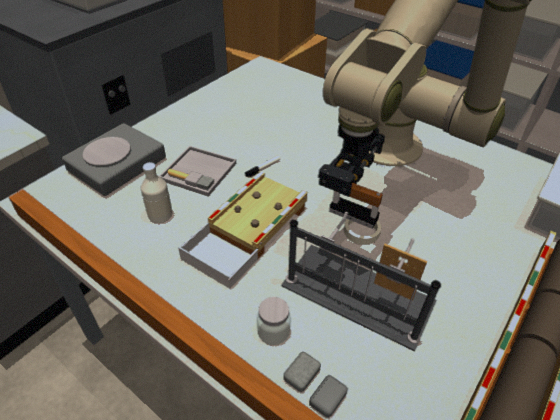

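Scraper is off the peg with the blister undisturbed. I'll go over the near end of the board.

```bash
python3 -m pendant '[10,-0.05,-0.0158,0,0,0,0, 10,-0.05,-0.0158,0,0,0,0, 10,-0.05,-0.0158,0,0,0,0, 10,-0.05,-0.0158,0,0,0,0, 10,-0.05,-0.0158,0,0,0,0, 10,-0.05,-0.0158,0,0,0,0, 10,-0.05,-0.0158,0,0,0,0, 10,-0.05,-0.0158,0,0,0,0.117, 10,0,0,0,0,0,0, 10,0,0,0,0,0,0]'; python3 - <<'E'
from h import *
im=cams.capture('wrist'); cv2.imwrite('pics/w5.png',im[:,:,::-1])
E
```

```text
time: 6.28
ee_pos: [445.4, -128.3, 371.1]
eef_rot: [-2.165, -2.276, -0.0]
force: [-0.4, 0.6, -2.7]
gripper_width: 17.6
grasp_force: 44.8
```

View pics/w5.png

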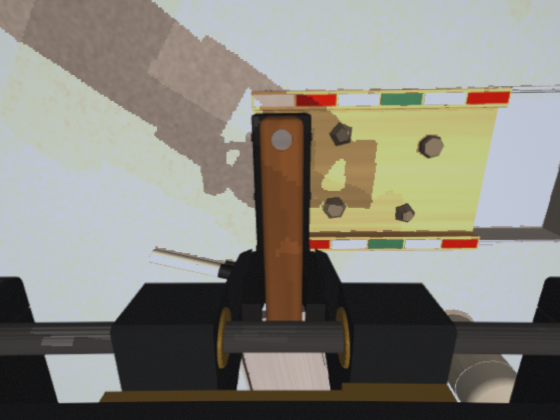

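```bash
python3 - <<'E'
from h import *
st=observe(); A=R.from_rotvec(st['eef_rot']).as_matrix()
for l,uv,z in [('up L',(252,100),59),('up R',(509,97),59),('lo L',(320,244),59),('lo R',(479,243),59),('bed corner up',(497,107),45),('bed corner lo',(470,236),45),
 ('bolt',(282,139),226.4),('bartopL',(260.5,122),226.4),('bartopR',(303,122),226.4),('barL2',(265,320),226.4),('barR2',(302,320),226.4),('footL',(254,116),162.5),('footR',(311,116),162.5)]+[('chip',u,50) for u in [(341,133),(431,146),(334,208),(405,212)]]:
  w=onz('wrist',uv,z,st); print(l,w,(A.T@np.r_[w-st['ee_pos'][:2],0]).round(1)[:2])
E
```

```text
up L [414.  -44.4] [ 84.4 -27.2]
up R [641.8 -31.3] [ 85.7 201. ]
lo L [ 487.8 -183. ] [-57.8  39.3]
lo R [ 651.7 -173. ] [-56.3 203.5]
bed corner up [642.9 -39.7] [ 77.3 201.6]
bed corner lo [ 650.2 -171.4] [-54.6 202.1]
bolt [442.5 -59.6] [67.8  0.5]
bartopL [433.7 -53.5] [74.3 -8. ]
bartopR [450.4 -52.7] [74.3  8.7]
barL2 [ 438.5 -146.9] [-19.2  -8. ]
barR2 [ 456.6 -146. ] [-19.2  10.1]
footL [425.4 -53.9] [ 74.4 -16.3]
footR [459.  -52.2] [74.3 17.3]
chip [498.8 -69.8] [54.7 56.2]
chip [586.8 -77.8] [ 42.1 143.7]
chip [ 500.  -145.6] [-21.1  53.5]
chip [ 573.9 -146.2] [-25.5 127.2]
```

Rails at rows 99 and 243, running along the image x, with the four chips to the right of the scraper. The scraper is nearly parallel, about 5 mm high in tool x. I'll correct that and lower.

```bash
python3 -m pendant '[10,-0.0085,0,0.02,0,0,-0.014, 10,0,0,0.05,0,0,0, 10,0,0,0.045,0,0,0, 10,0,0,0.005,0,0,0, 10,0,0,0,0,0,0, 10,0,0,0,0,0,0]'; python3 - <<'E'
from h import *
st=observe(); A=R.from_rotvec(st['eef_rot']).as_matrix(); print(st['force'])
im=cams.capture('wrist'); cv2.imwrite('pics/w6.png',im[:,:,::-1])
E
```

```text
time: 6.83
ee_pos: [446.4, -131.9, 300.4]
eef_rot: [2.152, 2.287, 0.001]
force: [-0.8, 0.7, -2.1]
gripper_width: 17.4
grasp_force: 44.8
[-0.7755193   0.66016633 -2.07594459]
```

View pics/w6.png

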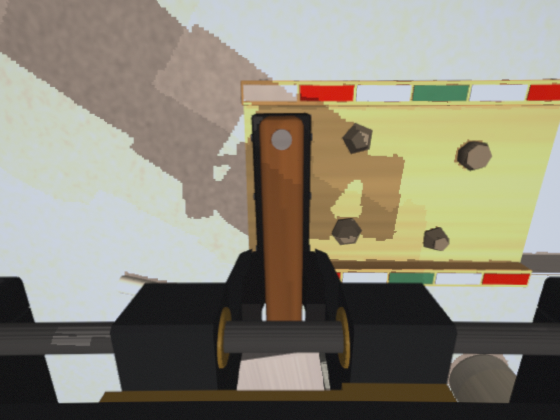

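```bash
python3 - <<'E'
from h import *
st=observe(); A=R.from_rotvec(st['eef_rot']).as_matrix(); f=120.5+st['ee_pos'][2]-353.2; print(f)
for l,uv,z in [('up inner L',(245,103.5),59),('up outer L',(245,82),59),('up outer R',(555,82),59),('up inner R',(555,104),59),('lo inner',(350,271),59),('lo inner R',(525,271),59),('lo outer',(350,286),59),('lo outer R',(525,286),59),('end up',(538,108),45),('end lo',(522,260),45),('start up',(246,110),45),('foot end',(282,114),f+24),('bar end',(282,121),f+88)]:
  w=onz('wrist',uv,z,st); print(l,w,(A.T@np.r_[w-st['ee_pos'][:2],0]).round(1)[:2])
E
```

```text
68.01230758976129
up inner L [416.8 -52.8] [ 80.9 -24.7]
up outer L [416.5 -39.2] [ 94.5 -24.2]
up outer R [621.4 -28.2] [ 93.1 181. ]
up inner R [626.2 -41.7] [ 79.3 185. ]
lo inner [ 505.3 -177.8] [-49.2  56.1]
lo inner R [ 645.9 -168.7] [-48.6 196.9]
lo outer [ 507.1 -191.9] [-63.4  57. ]
lo outer R [ 650.1 -182.5] [-62.7 200.3]
end up [626.8 -44.3] [ 76.7 185.4]
end lo [ 653.1 -165.9] [-46.3 204.3]
start up [416.  -57.4] [ 76.4 -25.8]
foot end [442.5 -57.1] [75.1  0.7]
bar end [442.6 -57.8] [74.4  0.7]
```

```bash
python3 -m pendant '[10,-0.0075,0,0.01,0,0,0, 10,0,0,0.022,0,0,0, 10,0,0,0,0,0,0, 10,0,0,0,0,0,0, 10,0,0,0,0,0,0]'; python3 -m pendant '[10,0,0,0.002,0,0,0, 10,0,0,0,0,0,0]';python3 -m pendant '[10,0,0,0.0015,0,0,0, 10,0,0,0,0,0,0]'
```

```text
time: 7.3
ee_pos: [446.3, -137.0, 280.6]
eef_rot: [2.154, 2.286, 0.0]
force: [0.5, 0.0, -2.7]
gripper_width: 17.6
grasp_force: 44.8
time: 7.47
ee_pos: [446.2, -136.9, 279.1]
eef_rot: [2.154, 2.286, 0.0]
force: [0.6, -0.1, -2.2]
gripper_width: 17.7
grasp_force: 44.8
time: 7.63
ee_pos: [446.2, -136.9, 278.1]
eef_rot: [2.154, 2.286, 0.0]
force: [0.7, -0.1, -1.1]
gripper_width: 17.4
grasp_force: 44.8
```

```bash
python3 -m pendant '[10,0,0.006,0,0,0,0, 10,0,0.0155,0,0,0,0, 10,0,0.0167,0,0,0,0, 10,0,0.0167,0,0,0,0, 10,0,0.0167,0,0,0,0, 10,0,0.0167,0,0,0,0, 10,0,0.0167,0,0,0,0, 10,0,0.0167,0,0,0,0, 10,0,0.0167,0,0,0,0, 10,0,0.0167,0,0,0,0]'; python3 - <<'E'
from h import *
im=cams.capture('wrist'); im2=cams.capture('side'); cv2.imwrite('pics/w7.png',np.hstack([cv2.resize(im[60:300,240:560],(400,300)),cv2.resize(im2[210:330,180:400],(400,300),interpolation=3)])[:,:,::-1])
E
```

```text
time: 8.47
ee_pos: [539.4, -131.3, 278.4]
eef_rot: [-2.154, -2.287, 0.001]
force: [0.3, 0.6, -3.0]
gripper_width: 17.7
grasp_force: 44.6
```

View pics/w7.png

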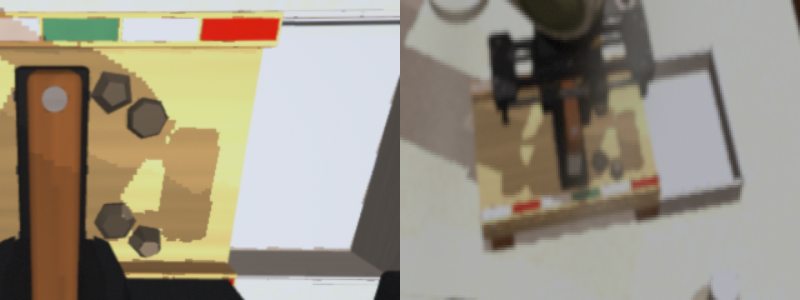

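All four chips are in front of the foot. I'll keep sweeping.

```bash
python3 -m pendant '[10,0,0.01,0,0,0,0, 10,0,0.0167,0,0,0,0, 10,0,0.0167,0,0,0,0, 10,0,0.0167,0,0,0,0, 10,0,0.0167,0,0,0,0, 10,0,0.0167,0,0,0,0, 10,0,0.0167,0,0,0,0, 10,0,0.0167,0,0,0,0, 10,0,0.0167,0,0,0,0, 10,0,0.0167,0,0,0,0]';python3 -m pendant '[10,0,0.0167,0,0,0,0, 10,0,0.005,0,0,0,0, 10,0,0,0,0,0,0, 10,0,0,0,0,0,0]'; python3 - <<'E'
from h import *
im=cams.capture('wrist'); im2=cams.capture('scene'); cv2.imwrite('pics/w8.png',np.hstack([cv2.resize(im[60:300,240:560],(400,300)),cv2.resize(im2[170:290,160:320],(400,300),interpolation=3)])[:,:,::-1])
E
```

```text
time: 9.4
ee_pos: [635.0, -125.7, 278.4]
eef_rot: [-2.154, -2.286, 0.002]
force: [-3.8, -0.1, -2.1]
gripper_width: 17.4
grasp_force: 44.8
time: 9.73
ee_pos: [647.8, -124.8, 277.9]
eef_rot: [2.154, 2.286, 0.001]
force: [1.1, 0.4, 1.1]
gripper_width: 17.5
grasp_force: 44.7
```

View pics/w8.png

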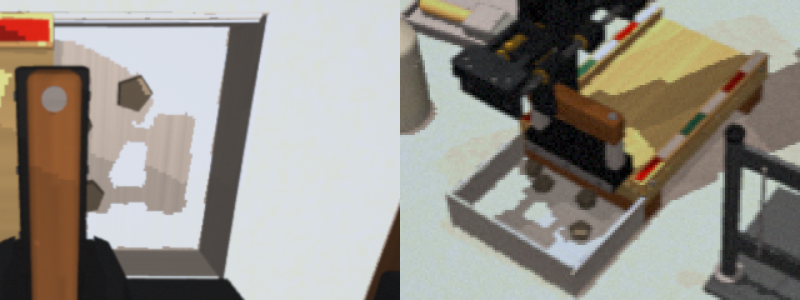

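All four chips show in the catch tray, at crop points (535,170), (543,185), (587,200) and (580,230). I'll lift and carry the scraper to the tool tray.

```bash
python3 -m pendant '[10,0,0,-0.02,0,0,0, 10,0,0,-0.05,0,0,0, 10,0,0,-0.05,0,0,0, 10,0,0,-0.03,0,0,0, 10,0,-0.06,0,0,0,0, 10,0,-0.06,0,0,0,0, 10,0,-0.06,0,0,0,0]'; python3 -m pendant '[10,-0.0567,-0.0223,0,0,0,0, 10,-0.0567,-0.0223,0,0,0,0, 10,-0.0567,-0.0223,0,0,0,0, 10,-0.0567,-0.0223,0,0,0,0, 10,-0.0567,-0.0223,0,0,0,0, 10,-0.0567,-0.0223,0,0,0,0, 10,-0.0567,-0.0223,0,0,0,0, 10,-0.0567,-0.0223,0,0,0,0, 10,0,0,0,0,0,0, 10,0,0,0,0,0,0]'; python3 - <<'E'
from h import *
im=cams.capture('wrist'); cv2.imwrite('pics/w9.png',im[:,:,::-1])
for l in ['tool_tray','brush']:
    print(l,[(round(d['conf'],2),p:=[round(d['position'][1]*560),round(d['position'][0]*420)],onz('wrist',p,4 if l=='brush' else 0)) for d in cams.landmark_of('wrist',l)[:2]])
E
```

```text
time: 10.42
ee_pos: [538.4, -130.9, 368.0]
eef_rot: [-2.154, -2.287, 0.0]
force: [1.2, -0.3, -1.5]
gripper_width: 17.4
grasp_force: 44.8
time: 11.25
ee_pos: [448.6, -410.5, 367.8]
eef_rot: [-2.157, -2.283, -0.001]
force: [0.6, 0.5, -2.8]
gripper_width: 17.4
grasp_force: 44.8
tool_tray [(0.72, [318, 162], array([ 489. , -387.6]))]
brush [(0.97, [361, 150], array([ 535.2, -370.5]))]
```

View pics/w9.png

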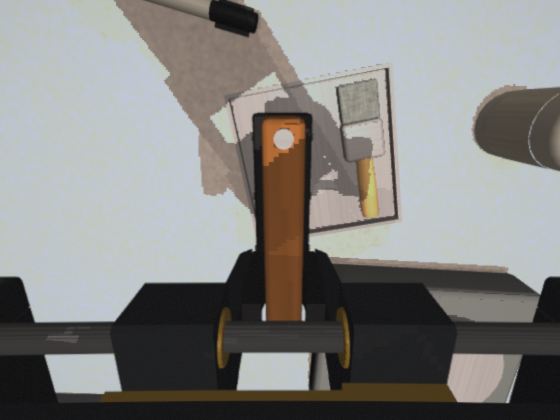

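```bash
python3 - <<'E'
from h import *
st=observe(); A=R.from_rotvec(st['eef_rot']).as_matrix()
P=[]
for uv in [(229,98),(391,65),(399,217),(312,231)]:
  w=onz('wrist',uv,16,st); P.append(w); print(w,(A.T@np.r_[w-st['ee_pos'][:2],0]).round(1)[:2])
P=np.array(P)
for a,b in [(0,1),(1,2),(3,2)]: d=P[b]-P[a]; print(np.linalg.norm(d),np.degrees(np.arctan2(d[1],d[0])))
c=(P[0]+P[2])/2; print('centre',c)
yawt=np.degrees(np.arctan2(*A[1::-1,0]))-90; print('toolyaw',yawt)
E
```

```text
[ 390.5 -324.9] [ 86.8 -54.3]
[ 549.6 -285. ] [117.  106.9]
[ 586.4 -442.5] [-42.5 134.1]
[ 488.1 -466. ] [-60.   34.6]
164.02688803973575 14.078603196651885
161.74204771796354 -76.84872893458765
101.06997575937173 13.445019307940031
centre [ 488.45 -383.7 ]
toolyaw 3.4783027764195396
```

```bash
python3 -m pendant '[10,-0.003,0.0255,0,0,0,0, 10,0,0,0,0,0,-0.168, 10,0,0,0,0,0,-0.168, 10,0,0,0.05,0,0,0, 10,0,0,0.05,0,0,0, 10,0,0,0.05,0,0,0, 10,0,0,0.025,0,0,0, 10,0,0,0,0,0,0, 10,0,0,0,0,0,0]'; python3 - <<'E'
from h import *
im=cams.capture('wrist'); cv2.imwrite('pics/w10.png',im[:,:,::-1])
E
```

```text
time: 12.15
ee_pos: [465.6, -409.3, 263.2]
eef_rot: [-1.943, -2.468, -0.0]
force: [0.4, -0.8, -2.0]
gripper_width: 17.6
grasp_force: 44.8
```

View pics/w10.png

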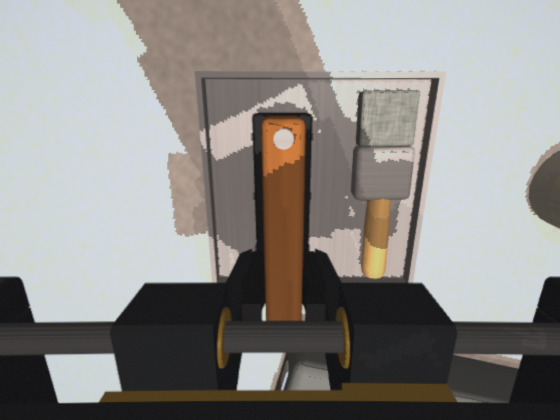

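```bash
python3 - <<'E'
from h import *
st=observe(); A=R.from_rotvec(st['eef_rot']).as_matrix()
f=120.5+st['ee_pos'][2]-353.2; print(f)
for l,uv,z in [('topin',(300,79),16),('botin',(225,283),16),('botfloor',(225,277),4),('L',(204,80),16),('R',(437,78),16),('brushL',(354,150),20),('foot end',(283,114),f+24),('footL',(254,150),f+24),('footR',(311,150),f+24)]:
  w=onz('wrist',uv,z,st); print(l,w,(A.T@np.r_[w-st['ee_pos'][:2],0]).round(1)[:2])
E
```

```text
31.59408711789888
topin [ 455.  -312.9] [96.6 12.4]
botin [ 433.2 -484.1] [-64.7 -48.9]
botfloor [ 431.4 -486.1] [-66.3 -51.2]
L [ 391. -329.] [ 95.9 -53.6]
R [ 546.  -290.8] [ 96.7 106. ]
brushL [ 504.9 -350.1] [48.7 52.2]
foot end [ 448.7 -336.7] [74.9  0.7]
footL [ 436.4 -361.3] [ 53.9 -17. ]
footR [ 470.3 -353.2] [53.8 17.8]
```

```bash
python3 -m pendant '[10,-0.006,0,0.02,0,0,0, 10,0,0,0.02,0,0,0, 10,0,0,0,0,0,0, 10,0,0,0,0,0,0]'; python3 -m pendant '[10,0,0,0.002,0,0,0, 10,0,0,0,0,0,0, 10,0,0,0,0,0,0]';python3 -m pendant '[10,0,0,0.002,0,0,0, 10,0,0,0,0,0,0, 10,0,0,0,0,0,0]'
```

```text
time: 12.53
ee_pos: [465.7, -413.7, 238.3]
eef_rot: [-1.945, -2.466, -0.001]
force: [0.4, -0.9, -3.1]
gripper_width: 17.8
grasp_force: 44.9
time: 12.78
ee_pos: [465.8, -413.6, 237.7]
eef_rot: [-1.945, -2.467, -0.0]
force: [-0.4, 0.1, -2.7]
gripper_width: 18.0
grasp_force: 44.9
time: 13.03
ee_pos: [465.9, -413.7, 236.9]
eef_rot: [1.944, 2.467, -0.0]
force: [-0.5, -0.8, 2.3]
gripper_width: 17.7
grasp_force: 44.9
```

Contact felt (force went from -3 to +2 N). I'll release, retreat and check.

```bash
python3 -m pendant '[22,0,0,0,0,0,0, 26,0,0,0,0,0,0, 34,0,0,0,0,0,0, 40,0,0,0,0,0,0, 40,0,0,0,0,0,0, 40,0,0,-0.01,0,0,0, 40,0,0,-0.03,0,0,0, 40,0,0,-0.06,0,0,0, 40,0,0,-0.06,0,0,0, 40,0,0,-0.06,0,0,0]' ; python3 -m pendant '[40,0,0,-0.04,0,0,0, 40,0,0,0,0,0,0, 40,0,0,0,0,0,0]'; python3 - <<'E'
from h import *
st=observe(); A=R.from_rotvec(st['eef_rot']).as_matrix()
for n in ['wrist','side','scene']:
  im=cams.capture(n); cv2.imwrite(f'pics/{n}11.png',im[:,:,::-1])
  for l,z in [('scraper_handle',77),('scraper',4),('brush',4),('tool_tray',0),('marker',0),('bottle',0),('chip1',10),('catch_tray',5)]:
    print(n,l,[(round(d['conf'],2),p:=[round(d['position'][1]*560),round(d['position'][0]*420)],onz(n,p,z)) for d in cams.landmark_of(n,l)[:5 if 'chip' in l else 1]])
E
```

```text
time: 13.87
ee_pos: [465.7, -413.4, 370.5]
eef_rot: [-1.945, -2.467, -0.0]
force: [-0.2, -0.9, -0.0]
gripper_width: 39.9
grasp_force: 0.0
time: 14.12
ee_pos: [465.7, -413.5, 393.7]
eef_rot: [1.943, 2.465, -0.001]
force: [-1.0, 1.0, -1.2]
gripper_width: 39.9
grasp_force: 0.0
wrist scraper_handle [(0.81, [284, 167], array([ 461.3, -390.3]))]
wrist scraper [(0.66, [283, 155], array([ 460., -390.]))]
wrist brush [(0.77, [346, 155], array([ 533.1, -372.6]))]
wrist tool_tray [(0.8, [304, 156], array([ 485.2, -386.1]))]
wrist marker [(0.69, [305, 155], array([ 486.3, -384.9]))]
wrist bottle [(0.89, [476, 155], array([ 685.6, -337.9]))]
wrist chip1 []
wrist catch_tray []
side scraper_handle [(0.87, [249, 382], array([ 465. , -389.9]))]
side scraper [(0.96, [248, 399], array([ 458.9, -398.3]))]
side brush [(0.82, [282, 382], array([ 532.9, -371.3]))]
side tool_tray [(0.79, [262, 387], array([ 489.9, -375.7]))]
side marker [(0.56, [195, 334], array([ 348.8, -241.2]))]
side bottle [(0.8, [348, 357], array([ 683.4, -330.9]))]
side chip1 [(0.62, [328, 277], array([ 673.4, -132.3])), (0.6, [321, 258], array([665.4, -75.9])), (0.55, [333, 249], array([700.4, -52.1])), (0.52, [321, 284], array([ 653.1, -149.8]))]
side catch_tray [(0.82, [335, 265], array([697.7, -97. ]))]
scene scraper_handle [(0.7, [201, 147], array([ 463.3, -386.6]))]
scene scraper [(0.71, [202, 167], array([ 468.3, -388.1]))]
scene brush [(0.61, [190, 178], array([ 528., -379.]))]
scene tool_tray [(0.68, [199, 169], array([ 477.7, -392.2]))]
scene marker [(0.8, [264, 170], array([ 358.1, -233.2]))]
scene bottle [(0.89, [162, 214], array([ 681.2, -332.2]))]
scene chip1 [(0.67, [413, 240], array([350.4, 255.9])), (0.57, [219, 241], array([ 662.7, -133.8])), (0.54, [233, 260], array([687.3, -63.6])), (0.49, [212, 236], array([ 661.2, -159.9])), (0.48, [236, 252], array([663.3, -75.1]))]
scene catch_tray [(0.73, [218, 253], array([ 690.9, -111.3]))]
```

The scraper stands upright: all three cameras put its handle (at z 77 mm) over its foot, near (462,-389). All four chips are in the catch tray, and the bystanders the networks re-found are in place.

```bash
python3 -c "
from cell import env
print(env.sign_off())"
```

```text
the job is handed in; nothing more can be done
None
```

I handed the job in at about 15 s of robot time: the scraper came off its peg without snagging, all four chips are in the catch tray, and it stands released and upright in the tool tray beside the brush.

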